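# Lock up a panel box whose cam is standing on its rim

## Robot

A 7-joint arm with a two-finger parallel gripper is mounted at the origin on the work surface. World frame = base frame: x ahead of the robot, y to its left, z up, the work surface at z = 0. Lengths are in m, angles in rad, forces in N, time in s.
With the tool pointing down it reaches from about 0.425 to 0.95 m from the base axis. Payload 4.7 kg.
Tool frame: the origin (TCP) lies on the centre line of the jaws, within the pads' length; the fingertips stand r.tcp_to_tips ahead of it and the grasp point (between the pads) lies 11 mm behind it (r.tcp_to_tips is the distance from the TCP to the fingertips, in m); x points along the fingers, y is the direction in which the jaws open and shut, and the axes are right-handed (so a half turn about x gives the same grasp; the last joint's range is limited). The gripper opens to 87 mm and grips with 3 to 60 N. Pads are 19 mm wide; open, the fingers measure 117 mm over their backs; the gripper's body (75 mm by 190 mm) begins 51 mm behind the grasp point.
Start: joints at [-1.166, 0.469, -0.049, 1.532, 0.024, 1.141, -0.082], TCP at [0.284, 0.613, 0.231] pointing down, gripper open.
Joint ranges: [-2.59, 2.59], [-0.33, 1.99], [-1.39, 1.29], [0.1, 2.45], [-1.04, 4.18], [0.21, 1.99], [-2.66, 2.66]. Speed limits (rad/s): [2.57, 2.57, 3.14, 3.14, 3.14, 3.14, 3.14].

## Interface

Orientations are given as a rotation vector (axis times angle).
In Python, from plant import monitor, imaging, r gives the robot as it stands. The module is installed in compiled form; this text tells all that it offers.
- The arm moves only by the tool step_arm, never from a script. Its arguments are lists of equal length, an entry for each row: "grip": the finger opening in mm, from 0 to 87; "xyz": the shift along the tool's x, y, z in mm, a list of three; "angular": the turn, a rotation vector about the tool's x, y, z in rad, a list of three. In form: {"grip": [grip, ...], "xyz": [[dx, dy, dz], ...], "angular": [[ax, ay, az], ...]}. A call has 1 to 10 rows; each row is the pose to reach, as a shift and turn from the pose commanded when the call began, along the tool's axes at that moment; what a row does not reach only later rows make up. A row lasts 1/10 s, in which the tool goes at most 50 mm and 8.59 degrees, less where a joint would pass 70% of its speed; a pose out of reach is approached as far as the arm can. A call with a gripper value outside its range is refused whole. The fingers move at their own pace and stop on an object; "force" is the grip in N (left out, the last holds). Time passes only in rows, so rows that repeat a pose let the fingers close. It gives the time, the measured TCP pose, the force and the opening at its end, in the units of the state.
- monitor.get_state(): the state, without advancing time (a new reading comes with each control period).
- imaging.camera(name): name is "scene" or "top"; returns a dict with "frame" (420x560x3 uint8, blue, green, red), "z_map" (420x560 float32, m along the optical axis (not along the pixel's ray), 0 where there is no reading), "K" (3x3 intrinsics, pixels), "cam_to_world" (4x4, takes a point from camera to world coordinates). Camera axes: x right, y up, looking along -z (the intrinsics and any distortion apply to the point x, -y, -z); pixel columns grow to the right and rows downward; lengths in m; the calibration is good to about 2 mm. A picture is of the moment at which its call begins.
- r.close_job(): hands the job in, once; it reports no verdict.
The state is a dict: "time_s": time; "joint_pos": joint angles; "qvel": joint speeds; "joint_efforts": joint torques, N m; "tool_pos": TCP position; "tcp_rot": TCP orientation; "contact_force": force on the tool from outside, world axes, zero at the start; "torque": the same for the moment, N m; "finger_gap": finger opening in m.
Only numpy, scipy, OpenCV 4.12 (cv2) and the standard library are available. Lean on these libraries where they do the work, as an engineer would, in place of code of your own. Each camera call takes 0.05 s, during which the arm holds its last target. There are 200 camera calls.

## Task

The lid of this panel box will not shut because the key was turned to locked while the lid was up, so the lock's cam is standing on the rim. Turn the key to draw the cam in, press the lid fully home, and turn the key back so that the lid is locked; then draw the key out and lay it in the empty steel tray. Leave the things on the lid and on the bench where they are.

Things in the scene. Friction and masses are not known exactly. Their poses are not given: they have to be found in the camera images.
- box: Light grey sheet-steel panel box fixed on its back on the bench, lid upward: 240 (its x) x 320 (its y) x 122 mm tall with the lid shut. Origin: centre of its underside. Its x runs from the lock side to the hinge side. Inside, under the lid's lock-side edge, is a flange 11 mm wide: locked, the cam lies under it; now the cam stands on top of it.
- lid (a joint): Lid angle, rad: 0 = shut fully home; grows as the lock side rises. Starts at 0.075 (lock edge 18 mm up), held there by the cam. Stiff hinge: the lid stays where it is left, and 1 to 5 N down on its lock side, or on the key head, shuts it once the cam is drawn in.
- lid_hinge (a point): Middle of the lid's hinge axis, which runs along the box's y: 123 mm from the box's centre in its +x, 116 mm above the bench. This frame is the box's frame tilted by the lid angle about y.
- lock_face (a point): Centre of the lock's round steel face (31 mm across, 6 mm proud of the lid), on the lock axis; moves with the lid. 80 mm from the box's centre towards its -x, 46 mm from the lid's lock-side edge; with the lid shut 128 mm above the bench. z: lock axis, outward; x: along the keyway (15.6 x 5.6 mm, fixed in the face), square to the hinge.
- lock (a joint): Angle of the lock's plug and cam, rad: 0 = locked, cam out towards the lid's lock-side edge, the only position where the key comes out; grows clockwise seen from above to a stop at 1.5, cam drawn in. Above about 1.0 the cam clears the flange. Needs about 0.04 N m, stays where left. The cam passes under the flange only with the lid home.
- key_head (a point): Centre of the flat black plastic head of the loose key (60 g), 34 mm wide (its x) x 9 mm thick (its y) x 44 mm long (its z, away from the blade). Starts fully in the lock: this point on the lock axis, 23.5 mm above the lock face, head's width along the box's x. Below the head: a collar 15 mm across, 3 mm thick, resting on the lock face.
- key_tip (a point): Tip of the key's blade, 49.5 mm below the head's centre on its axis. Blade 14 x 4 x 18 mm (the key can stand on its end), then a thin 8 mm neck up to the collar. The plug turns with the key with up to 0.07 rad of play. Turned, the blade is caught under the lock face and lifts only 2.5 mm; within about 0.1 rad of locked it draws straight out, 26 mm along the lock axis.
- tray: Empty open steel tray, 180 (its x) x 130 (its y) x 30 mm tall, walls and floor 3 mm, fixed to the bench. Origin: centre of its underside. It stands left or right of the box.
- controller_mid (a point): Bystander: black charge controller with a grey cover, 130 (its x) x 66 (its y) x 34 mm, loose on the lid at one side of the lock. Point: its centre, 17 mm above the lid's top.
- pliers_mid (a point): Bystander: side cutters with black grips, 160 (its x) x 48 (its y) x 13 mm, loose on the lid at the other side. Point: its middle, 6 mm above the lid's top.
- meter_mid (a point): Bystander: hand multimeter lying face up on the bench, 182 (its x) x 85 (its y) x 48 mm, on the other side of the box from the tray. Point: 19 mm above the bench, at its centre.
- can_mid (a point): Bystander: spray can standing on the bench just beyond the tray, 58 mm across, 185 mm tall. Point: its centre, 92.5 mm up.

How it is judged:
On the way, in this order (a step that is already met when the one before it is completed fails the run):
1. with the cam drawn in, the lid is pressed fully home (lock side within about 3 mm) (value of joint lid below 0.012 rad and value of joint lock above 0.85 rad), for 0.1 s.
2. with the lid home, the key still in the lock is turned back to the locked position (value of joint lid below 0.012 rad and value of joint lock below 0.2 rad and distance between key_head and lock_face below 0.035 m), for 0.1 s.
At the end, for the whole second after the job is handed in: the lid is home (lock side within about 3 mm of shut) and locked (lock within 0.2 rad of 0), and the key lies in the tray: the centre of its head is between the tray's walls and less than 45 mm above its underside (value of joint lid below 0.012 rad and value of joint lock below 0.2 rad and x of key_head in the frame of tray between -0.087 and 0.087 m and y of key_head in the frame of tray between -0.062 and 0.062 m and z of key_head in the frame of tray below 0.045 m and velocity of joint lid below 0.05 rad/s); the robot touches nothing.
It fails at once if controller: shifted more than 30 mm or tipped over (distance of controller_mid from where it was at the start of the episode above 0.03 m or angle between controller_mid's own z axis and vertical above 0.5 rad).
It fails at once if pliers: shifted more than 30 mm or tipped over (distance of pliers_mid from where it was at the start of the episode above 0.03 m or angle between pliers_mid's own z axis and vertical above 0.5 rad).
It fails at once if meter: shifted more than 30 mm or tipped over (distance of meter_mid from where it was at the start of the episode above 0.03 m or angle between meter_mid's own z axis and vertical above 0.5 rad).
It fails at once if can: shifted more than 30 mm or tipped over (distance of can_mid from where it was at the start of the episode above 0.03 m or angle between can_mid's own z axis and vertical above 0.5 rad).
It also fails if it takes over 58 s, if anything falls off the work surface, if the arm or the gripper's body presses on something with over 40 N, if the wrist force passes 120 N, or if a joint passes its speed limit or range.

## Working session

There is one attempt and no reset: what is moved stays moved. The work goes in short steps, Python scripts to look and compute and a tool call to move; the robot and the scene stay as the last step left them, time stands still between calls to the robot, and variables do not carry over. Pictures are saved under pics/ and viewed, about 8 in all and at most 12, crops included, and the job is handed in when it is done.

Besides the shell and the picture viewer there is one more tool, called after "Call:" as name(argument=value, ...) on one line, values as JSON. step_arm: Moves the arm, as the interface text tells. Its arguments: {"type":"object","properties":{"grip":{"type":"array","items":{"type":"number"}},"xyz":{"type":"array","items":{"type":"array","items":{"type":"number"}}},"angular":{"type":"array","items":{"type":"array","items":{"type":"number"}}},"force":{"type":"number"}},"required":["grip","xyz","angular"]}

```bash
mkdir -p pics
python3 - <<'E'
from plant import monitor, imaging, r
import cv2, numpy as np
print(monitor.get_state(), r.tcp_to_tips)
for n in ("top","scene"):
    c=imaging.camera(n); cv2.imwrite(f"pics/{n}0.png",c["frame"]); np.savez(f"{n}0.npz",**c)
    print(n,c["K"],c["cam_to_world"],(c["z_map"]>0).mean(), [k for k in c])
E
```

```text
{'time_s': 0.0, 'joint_pos': array([-1.16591829,  0.46943676, -0.04861065,  1.53369914,  0.02414512,
        1.1410145 , -0.08230062]), 'qvel': array([-0.00011493,  0.00110211, -0.0019382 ,  0.00145408, -0.00140409,
        0.00156085, -0.00051623]), 'joint_efforts': array([-2.21354262e-04, -5.07979846e+01, -8.06733384e-02, -2.36148602e+01,
       -6.13348279e-02,  3.80085048e-02,  1.80373481e-04]), 'tool_pos': array([0.28344807, 0.61194888, 0.22950044]), 'tcp_rot': array([ 0.33863207,  1.54421859, -0.34170638]), 'contact_force': array([-0.94561683,  0.33671382, -0.33122062]), 'torque': array([-0.02552084, -0.0035376 , -0.02436402]), 'finger_gap': 0.08704319864679536} 0.008
top [[387.49919365   0.         281.00336132]
 [  0.         387.49919365 203.69554079]
 [  0.           0.           1.        ]] [[-0.02210363  0.99161167 -0.12734886  0.45063176]
 [-0.99969653 -0.02053662  0.0136049   0.01042396]
 [ 0.01087546  0.12761093  0.99176468  1.11890001]
 [ 0.          0.          0.          1.        ]] 0.9960714285714286 ['frame', 'z_map', 'K', 'cam_to_world']
scene [[524.78860286   0.         285.53025967]
 [  0.         524.78860286 220.99202184]
 [  0.           0.           1.        ]] [[ 0.17342046 -0.67742633  0.71485587  1.39262791]
 [ 0.98482022  0.11384335 -0.13102991 -0.12049885]
 [ 0.00738152  0.72672778  0.68688591  0.88631794]
 [ 0.          0.          0.          1.        ]] 0.9960459183673469 ['frame', 'z_map', 'K', 'cam_to_world']
```

View pics/top0.png

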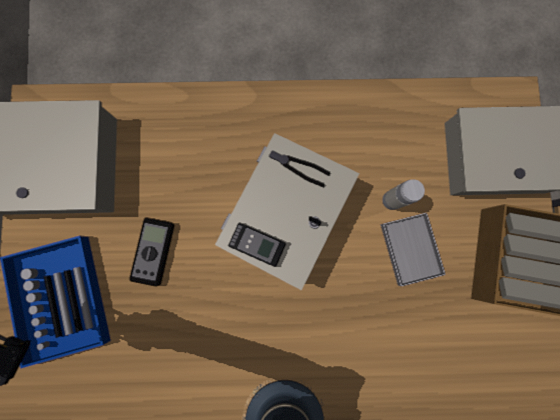

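View pics/scene0.png

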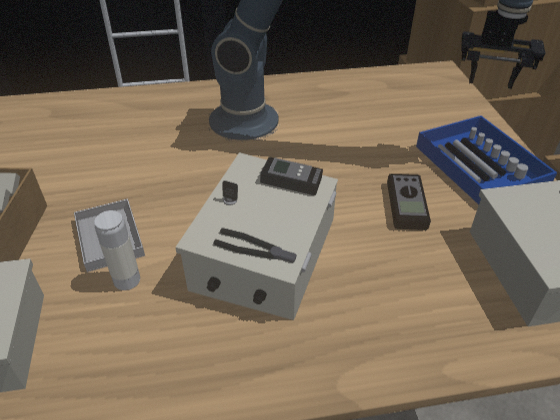

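The top view shows the box in the middle (lid corners near (275,135), (358,172), (300,288), (217,242)). The lock and key are at about (315,222), the controller at (258,245) and the pliers at (300,170). The tray is at (412,250), the can at (405,195) and the meter at (153,252). The scene view agrees, with the key head at (230,188) and the tray at (107,233).

```bash
cat > h.py <<'E'
import numpy as np, cv2
from scipy.spatial.transform import Rotation as R
def cloud(c):
    z=c["z_map"]; K=c["K"]; v,u=np.mgrid[:z.shape[0],:z.shape[1]]
    p=np.stack([(u-K[0,2])*z/K[0,0],-(v-K[1,2])*z/K[1,1],-z],-1)
    T=c["cam_to_world"]; return p@T[:3,:3].T+T[:3,3]
E
python3 - <<'E'
from h import *
def rect(p):
    (c,s,a)=cv2.minAreaRect(p[:,:2].astype(np.float32)*1000); return np.round(c,1),np.round(s,1),round(a,1)
for n in("top","scene"):
    c=dict(np.load(n+"0.npz")); P=cloud(c); F=c["frame"].astype(int)
    ok=(c["z_map"]>0)
    near=ok&(np.hypot(P[...,0]-.44,P[...,1]-.0)<.22)
    bench=P[ok&(np.abs(P[...,2])<.02)]; print(n,"bench z",np.median(bench[:,2]))
    bright=F.min(-1)>100
    m=near&bright&(P[...,2]>.105)&(P[...,2]<.15)
    p=P[m]
    for _ in range(6):
        A=np.c_[p[:,:2],np.ones(len(p))]; k=np.linalg.lstsq(A,p[:,2],rcond=None)[0]
        res=p[:,2]-A@k; p=p[np.abs(res)<max(.003,2*res.std())]
    print("plane",k,len(p),res.std()); nn=np.array([-k[0],-k[1],1]); nn/=np.linalg.norm(nn); print("n",nn,"tilt",np.arccos(nn[2]))
    h=(P-[0,0,k[2]])@nn
    lid=near&(np.abs(h)<.005); lab=cv2.connectedComponentsWithStats(lid.astype(np.uint8)); i=1+np.argmax(lab[2][1:,4]); print("lid rect",rect(P[lab[1]==i]))
    obj=(near&(h>.006)&(h<.09)).astype(np.uint8); L=cv2.connectedComponentsWithStats(obj)
    for i in range(1,L[0]):
        if L[2][i,4]>8: q=P[L[1]==i]; print("obj",L[2][i],np.round(q.mean(0),4),rect(q),"h",h[L[1]==i].max().round(4), "z",q[:,2].max().round(3))
    t=(ok&(P[...,2]>.008)&(P[...,2]<.25)&(P[...,1]<-.15)&(P[...,1]>-.45)&(P[...,0]>.2)&(P[...,0]<.62)).astype(np.uint8); L=cv2.connectedComponentsWithStats(t)
    for i in range(1,L[0]):
        if L[2][i,4]>40: q=P[L[1]==i]; print("right",L[2][i],np.round(q.mean(0),4),rect(q),"z",q[:,2].max().round(3))
E
python3 - <<'E'
import cv2;a=cv2.imread('pics/top0.png')[195:255,280:360];b=cv2.imread('pics/scene0.png')[165:225,190:270]
cv2.imwrite('pics/crop1.png',cv2.resize(cv2.hconcat([a,b]),None,fx=5,fy=5,interpolation=2))
E
```

```text
top bench z -0.00020306798575775442
plane [-0.03527392 -0.06696271  0.14972121] 6847 0.001428698936260364
n [0.03517332 0.06677174 0.99714812] tilt 0.07554120624046613
lid rect (array([537.8,  -0.7]), array([253.7, 266.2]), 61.6)
obj [297 173  28  14 111] [ 0.6358 -0.0837  0.1437] (array([638.2, -79.9]), array([75.7, 11.7]), 65.7) h 0.0158 z 0.15
obj [309 216  13  12  99] [ 0.5279 -0.0845  0.1714] (array([528.3, -85.4]), array([26.9, 29. ]), 13.0) h 0.0555 z 0.193
obj [ 229  222   58   45 1409] [0.4748 0.0579 0.1617] (array([474.3,  59. ]), array([131. ,  68.3]), 65.4) h 0.0404 z 0.171
right [383 181  42  29 812] [ 0.5925 -0.3167  0.1399] (array([ 594.8, -326.9]), array([50.2, 56.5]), 0.6) z 0.189
right [338 186  15  26 212] [ 0.5961 -0.1629  0.1394] (array([ 586.8, -167.5]), array([36. , 65.1]), 88.6) z 0.144
right [381 213  62  73 557] [ 0.4529 -0.3753  0.0225] (array([ 456.5, -374.7]), array([180. , 132.2]), 13.1) z 0.035
scene bench z 0.00022908865654208688
plane [-0.03639047 -0.06597863  0.1508323 ] 6386 0.0013189663037203889
n [0.03628761 0.06579213 0.99717331] tilt 0.075206720376212
lid rect (array([535.1,   1.1]), array([256.2, 272.6]), 61.6)
obj [ 260  156   63   38 1542] [0.4868 0.0575 0.1574] (array([475.5,  59.4]), array([131.1,  69.8]), 65.0) h 0.04 z 0.172
obj [223 180  15  23 277] [ 0.5326 -0.0838  0.1678] (array([533.9, -85. ]), array([33.5, 20.5]), 65.8) h 0.0548 z 0.192
obj [220 227  37  12 154] [ 0.6366 -0.084   0.1437] (array([636.4, -79.1]), array([75.7, 15. ]), 66.3) h 0.0155 z 0.15
right [  75  198   70   88 1887] [ 0.5368 -0.3461  0.0844] (array([ 494.6, -364.2]), array([270.4, 129.9]), 13.0) z 0.188
right [184 209  19  26 233] [ 0.5967 -0.1626  0.1398] (array([ 584.1, -168.3]), array([36.5, 71.2]), 90.0) z 0.144
```

View pics/crop1.png

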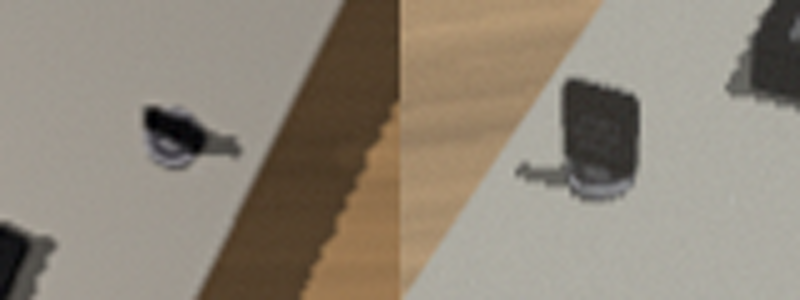

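The crop shows the black head standing on the silver lock face, with its width along the box's short axis as expected. Next I'll refine the lid rectangle and the lock axis.

Run:
```python
from h import *
for n,k in(("top",[-.0353,-.0670,.1497]),("scene",[-.0364,-.0660,.1508])):
    c=dict(np.load(n+"0.npz")); P=cloud(c); ok=c["z_map"]>0
    nn=np.array([-k[0],-k[1],1]); nn/=np.linalg.norm(nn); h=(P-[0,0,k[2]])@nn
    near=ok&(np.hypot(P[...,0]-.57,P[...,1])<.25)
    lid=near&(h>-.004)&(h<.045); L=cv2.connectedComponentsWithStats(lid.astype(np.uint8)); i=1+np.argmax(L[2][1:,4])
    q=P[L[1]==i]; q=q[np.abs((q-[0,0,k[2]])@nn)<.004]
    print(n,"lid",cv2.minAreaRect((q[:,:2]*1000).astype(np.float32)))
    a=np.deg2rad(61.6); bx=np.array([np.cos(a),np.sin(a),0]); bx-=nn*(bx@nn); bx/=np.linalg.norm(bx); by=np.cross(nn,bx)
    kc=np.array([.529,-.085,.17]); kn=ok&(np.linalg.norm(P-kc,axis=-1)<.05)
    for lo,hi in((.004,.009),(.012,.048),(.03,.045),(.0465,.06)):
        s=kn&(h>lo)&(h<hi); q=P[s]
        if len(q)==0: continue
        foot=q-np.outer(h[s],nn); x=(foot-[.53,-.085,.1368])@bx*1000; y=(foot-[.53,-.085,.1368])@by*1000
        print(lo,len(q),"x",np.percentile(x,[0,5,50,95,100]).round(1),"y",np.percentile(y,[0,5,50,95,100]).round(1))
    print("foot z at .53,-.085",k[0]*.53+k[1]*-.085+k[2], bx,by)
```

```text
top lid ((567.1180419921875, -16.441360473632812), (253.71099853515625, 332.82257080078125), 61.65186309814453)
0.004 50 x [-27.7 -15.9  -2.4  10.   16.3] y [-23.5 -14.    6.7  15.1  31.3]
0.012 28 x [-19.1 -18.5  -6.4  10.3  11.6] y [-4.5 -4.4  4.5  5.   5.1]
0.03 8 x [-17.9 -17.2  -2.2  10.5  11.6] y [3.6 3.9 4.7 4.9 5. ]
0.0465 50 x [-19.1 -17.   -2.5  11.5  13.2] y [-4.2 -2.9  1.1  4.7  4.9]
foot z at .53,-.085 0.136686 [ 0.47432048  0.87710795 -0.07550975] [-8.79648281e-01  4.75624051e-01 -8.15227115e-04]
scene lid ((564.7423095703125, -14.923477172851562), (256.2437438964844, 339.91400146484375), 61.620025634765625)
0.004 55 x [-15.7 -13.3  -2.3  10.8  12.6] y [-14.4 -12.9  -6.2   1.1   3. ]
0.012 190 x [-18.6 -15.    0.5  14.2  15.7] y [-5.5 -4.3 -1.7  2.   5.6]
0.03 80 x [-15.8 -14.6   0.6  14.1  15.7] y [-4.7 -4.2 -1.8  0.8  3.7]
0.0465 59 x [-18.6 -15.5  -1.8  13.   14.6] y [-4.9 -4.2  0.1  4.9  7.3]
foot z at .53,-.085 0.137118 [ 0.47423751  0.87718317 -0.07515633] [-8.79648399e-01  4.75624115e-01  6.28010130e-04]
```

```bash
cat >> h.py <<'E'
nn=np.array([.0358,.0663,0]); nn[2]=np.sqrt(1-nn@nn)
a=np.deg2rad(61.6); bx=np.array([np.cos(a),np.sin(a),0]); bx-=nn*(bx@nn); bx/=np.linalg.norm(bx); by=np.cross(nn,bx)
foot=np.array([.5288,-.0863,.1371])
def frame(down,y): # tool x=down, tool y=y
    y=y-down*(y@down); y=y/np.linalg.norm(y); return np.c_[down,y,np.cross(down,y)]
def move(s,pos,Rt):
    R0=R.from_rotvec(s["tcp_rot"]).as_matrix()
    print("xyz mm",np.round(R0.T@(pos-s["tool_pos"])*1000,1),"ang",np.round(R.from_matrix(R0.T@Rt).as_rotvec(),4))
E
python3 - <<'E'
from h import *; from plant import monitor
s=monitor.get_state(); R0=R.from_rotvec(s["tcp_rot"]).as_matrix(); print(R0.round(3))
print("yaw of tool y minus azimuth",np.degrees(np.arctan2(R0[1,1],R0[0,1])-np.arctan2(.612,.2834)))
for sg in(1,-1):
    print("target rel",np.degrees(np.arctan2(sg*by[1],sg*by[0])-np.arctan2(-.085,.53))); move(s,foot+.09*nn,frame(-nn,sg*by))
E
```

```text
[[-0.001  0.42   0.907]
 [-0.002  0.907 -0.42 ]
 [-1.    -0.002  0.   ]]
yaw of tool y minus azimuth -0.00586967106569096
target rel 160.71135704478402
xyz mm [   3.7 -523.7  516.5] ang [-1.5082  0.0592 -0.0554]
target rel -19.28864295521601
xyz mm [   3.7 -523.7  516.5] ang [ 1.6319 -0.0564 -0.0602]
```

Call:
step_arm(grip=[50, 50, 50, 50, 50, 50, 50, 50, 50, 50], xyz=[[-30, 0, 0], [-30, -50, 50], [-30, -523.7, 516.5], [-30, -523.7, 516.5], [-30, -523.7, 516.5], [-30, -523.7, 516.5], [-30, -523.7, 516.5], [-30, -523.7, 516.5], [-30, -523.7, 516.5], [-30, -523.7, 516.5]], angular=[[0, 0, 0], [0.15, 0, 0], [1.632, -0.056, -0.06], [1.632, -0.056, -0.06], [1.632, -0.056, -0.06], [1.632, -0.056, -0.06], [1.632, -0.056, -0.06], [1.632, -0.056, -0.06], [1.632, -0.056, -0.06], [1.632, -0.056, -0.06]])

```text
time_s: 1.1
tool_pos: [0.4359, 0.187, 0.2604]
tcp_rot: [1.314, 1.066, -1.406]
contact_force: [1.4, 1.2, 0.7]
finger_gap: 0.05
```

Run:
```python
from h import *; from plant import monitor
s=monitor.get_state(); print(s["joint_pos"].round(2),s["tool_pos"],s["qvel"].round(2)); move(s,foot+.09*nn,frame(-nn,-by))
```

```text
[-0.84  0.13  0.36  1.94 -0.    1.12 -0.7 ] [0.4359232  0.18699513 0.2604462 ] [ 0.51 -0.07  0.53  0.1   0.02  0.02 -0.47]
xyz mm [ 46.7 151.9 237.9] ang [ 0.2779 -0.0135 -0.01  ]
```

Call:
step_arm(grip=[50, 50, 50, 50, 50, 50, 50, 50], xyz=[[20, 140, 220], [20, 140, 220], [20, 140, 220], [20, 140, 220], [20, 140, 220], [20, 140, 220], [20, 140, 220], [20, 140, 220]], angular=[[0.13, 0, 0], [0.26, -0.01, -0.01], [0.26, -0.01, -0.01], [0.26, -0.01, -0.01], [0.26, -0.01, -0.01], [0.26, -0.01, -0.01], [0.26, -0.01, -0.01], [0.26, -0.01, -0.01]])

```text
time_s: 1.9
tool_pos: [0.5258, -0.0546, 0.2521]
tcp_rot: [1.48, 0.912, -1.593]
contact_force: [0.1, 0.5, -0.2]
finger_gap: 0.0498
```

Run:
```python
from h import *; from plant import monitor
s=monitor.get_state(); print(s["joint_pos"].round(2),s["tool_pos"],s["qvel"].round(2)); move(s,foot+.07*nn,frame(-nn,-by))
```

```text
[-0.48  0.24  0.57  1.86 -0.07  1.11 -0.36] [ 0.52582125 -0.05460009  0.2521283 ] [-0.02 -0.01 -0.02  0.    0.    0.    0.  ]
xyz mm [46.6 17.3 18.3] ang [ 0.0255 -0.0038  0.0014]
```

Call:
step_arm(grip=[50, 50, 50, 50], xyz=[[20, 17.3, 18.3], [46.6, 17.3, 18.3], [46.6, 17.3, 18.3], [46.6, 17.3, 18.3]], angular=[[0.0255, -0.004, 0.001], [0.0255, -0.004, 0.001], [0.0255, -0.004, 0.001], [0.0255, -0.004, 0.001]])

```text
time_s: 2.3
tool_pos: [0.5317, -0.081, 0.2075]
tcp_rot: [1.493, 0.892, -1.611]
contact_force: [-0.5, 0.8, 1.2]
finger_gap: 0.0502
```

Run:
```python
from h import *; from plant import monitor, imaging
s=monitor.get_state(); print(s["tool_pos"]); move(s,foot+.022*nn,frame(-nn,-by))
a=imaging.camera("top")["frame"][150:270,250:410];b=imaging.camera("scene")["frame"][120:240,160:320]
cv2.imwrite('pics/c2.png',cv2.resize(cv2.hconcat([a,b]),None,fx=2.5,fy=2.5,interpolation=2))
```

```text
[ 0.53165964 -0.08104327  0.20746603]
xyz mm [48.6 -0.   0.7] ang [0.0018 0.0002 0.    ]
```

View pics/c2.png

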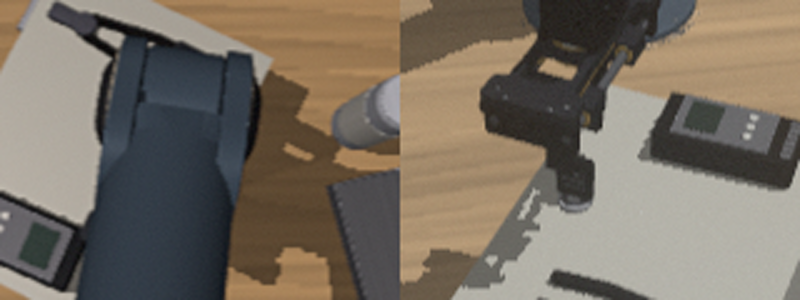

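In the scene crop (right half), the key head is straddled by the fingers at about (577,180), with the lock face below it at (575,205). Descending now, then gripping.

Call:
step_arm(grip=[50, 50, 50, 50, 30, 18, 5, 5, 5, 5], xyz=[[20, 0, 0.7], [40, 0, 0.7], [48.6, 0, 0.7], [48.6, 0, 0.7], [48.6, 0, 0.7], [48.6, 0, 0.7], [48.6, 0, 0.7], [48.6, 0, 0.7], [48.6, 0, 0.7], [48.6, 0, 0.7]], angular=[[0, 0, 0], [0, 0, 0], [0, 0, 0], [0, 0, 0], [0, 0, 0], [0, 0, 0], [0, 0, 0], [0, 0, 0], [0, 0, 0], [0, 0, 0]], force=20)

```text
time_s: 3.4
tool_pos: [0.5296, -0.0872, 0.1591]
tcp_rot: [1.496, 0.889, -1.613]
contact_force: [-0.9, 1.0, 1.2]
finger_gap: 0.0104
```

Run:
```python
from h import *; from plant import monitor
s=monitor.get_state(); print(s["tool_pos"],s["contact_force"],s["torque"],s["finger_gap"],s["joint_pos"].round(2)); move(s,foot+.022*nn,frame(-nn,-by))
```

```text
[ 0.52959183 -0.08716779  0.15911479] [-0.8865426   1.00539978  1.15309584] [0.14369114 0.31012503 0.0218964 ] 0.01044968078705064 [-0.39  0.37  0.56  1.95 -0.15  0.91 -0.27]
xyz mm [-0.1 -1.1 -2. ] ang [-0.0018  0.0004 -0.0007]
```

Call:
step_arm(grip=[5, 5, 5, 5, 5], xyz=[[0, -0.2, 0], [0, -0.4, 0], [0, -0.6, 0], [0, -0.8, 0], [0, -0.8, 0]], angular=[[0.12, 0, 0], [0.25, 0, 0], [0.37, 0, 0], [0.5, 0, 0], [0.5, 0, 0]], force=30)

```text
time_s: 3.9
tool_pos: [0.5274, -0.0857, 0.1586]
tcp_rot: [1.821, 0.503, -1.931]
contact_force: [-4.9, 2.3, 3.1]
finger_gap: 0.0087
```

Run:
```python
from h import *; from plant import monitor
s=monitor.get_state(); print(s["tool_pos"],s["contact_force"],s["torque"],s["finger_gap"],s["joint_pos"].round(2)); move(s,foot+.022*nn,frame(-nn,-by))
R0=R.from_rotvec(s["tcp_rot"]).as_matrix(); print("F tool",R0.T@s["contact_force"],R0.T@s["torque"])
```

```text
[ 0.52741108 -0.08570699  0.1585576 ] [-4.94374871  2.32938101  3.12241746] [ 0.71859101  1.19685321 -0.0790543 ] 0.008652569278851857 [-0.49  0.39  0.68  1.96 -0.21  0.92 -0.71]
xyz mm [-0.6  0.5 -2.3] ang [-0.5009  0.002   0.003 ]
F tool [-3.07196334 -4.53593827  3.09910686] [-0.02806697 -0.61556095 -1.2551403 ]
```

Call:
step_arm(grip=[5, 5, 5, 5, 5], xyz=[[0, -0.6, 0.2], [0, -1.1, 0.4], [0, -1.5, 0.4], [0, -1.8, 0.4], [0, -1.8, 0.4]], angular=[[0.12, 0, 0], [0.25, 0, 0], [0.37, 0, 0], [0.5, 0, 0], [0.5, 0, 0]])

```text
time_s: 4.4
tool_pos: [0.5269, -0.0847, 0.1585]
tcp_rot: [2.107, 0.012, -2.193]
contact_force: [-1.9, 2.7, -0.2]
finger_gap: 0.0087
```

```bash
cat > st.py <<'E'
from h import *; from plant import monitor
s=monitor.get_state(); R0=R.from_rotvec(s["tcp_rot"]).as_matrix(); print(s["time_s"],s["tool_pos"].round(4),"F tool",(R0.T@s["contact_force"]).round(2),(R0.T@s["torque"]).round(2),s["finger_gap"],s["joint_pos"].round(2)); move(s,foot+.022*nn,frame(-nn,-by))
E
python3 st.py
```

```text
4.4 [ 0.5269 -0.0847  0.1585] F tool [ 0.13 -2.87  1.69] [-0.08 -0.71 -0.81] 0.008748197167320247 [-0.58  0.42  0.81  1.96 -0.28  0.93 -1.13]
xyz mm [-0.6  0.4 -2.6] ang [-9.985e-01  1.500e-03  7.000e-04]
```

Call:
step_arm(grip=[5, 5, 5, 5, 5], xyz=[[0, -0.4, 0.1], [0, -0.8, 0.3], [0, -1.1, 0.4], [0, -1.3, 0.4], [0, -1.3, 0.4]], angular=[[0.12, 0, 0], [0.24, 0, 0], [0.36, 0, 0], [0.46, 0, 0], [0.46, 0, 0]])

```text
time_s: 4.9
tool_pos: [0.5271, -0.0837, 0.1585]
tcp_rot: [-2.017, 0.47, 2.064]
contact_force: [-1.0, 2.3, -2.1]
finger_gap: 0.0087
```

```bash
cat >> st.py <<'E'
# lid shut: rotate about hinge by -.075 about box y (lid angle raises lock side: n tilts to +x)
import sys
hinge=np.array([.5288,-.0863,.0])+np.array([np.cos(a),np.sin(a),0])*.203; hinge[2]=.116
yw=np.array([-np.sin(a),np.cos(a),0])
for d in map(float,sys.argv[1:]):
    Q=R.from_rotvec(-yw*d).as_matrix(); print("close",d); move(s,hinge+Q@(s["tool_pos"]-hinge),Q@R0)
E
python3 st.py .025 .05 .075 .08
```

```text
4.9 [ 0.5271 -0.0837  0.1585] F tool [ 2.01 -1.88  1.75] [-0.09 -0.55 -0.47] 0.008728689742783081 [-0.66  0.46  0.93  1.97 -0.36  0.94 -1.51]
xyz mm [-0.6  0.2 -2.7] ang [-1.4571e+00  4.0000e-04 -8.0000e-04]
close 0.025
xyz mm [5.1 0.6 0.1] ang [ 0.      0.0028 -0.0248]
close 0.05
xyz mm [10.2  1.1  0.1] ang [ 0.      0.0057 -0.0497]
close 0.075
xyz mm [15.4  1.4  0.2] ang [ 0.      0.0085 -0.0745]
close 0.08
xyz mm [16.4  1.5  0.2] ang [ 0.      0.0091 -0.0795]
```

Call:
step_arm(grip=[5, 5, 5, 5, 5, 5, 5, 5], xyz=[[2.5, 0.3, 0], [5.1, 0.6, 0.1], [7.6, 0.9, 0.1], [10.2, 1.1, 0.1], [12.8, 1.3, 0.2], [15.4, 1.4, 0.2], [16, 1.4, 0.2], [16, 1.4, 0.2]], angular=[[0, 0.0014, -0.0124], [0, 0.0028, -0.0248], [0, 0.0042, -0.037], [0, 0.0057, -0.0497], [0, 0.007, -0.062], [0, 0.0085, -0.0745], [0, 0.0085, -0.0745], [0, 0.0085, -0.0745]])

```text
time_s: 5.7
tool_pos: [0.5261, -0.0863, 0.1434]
tcp_rot: [-2.011, 0.393, 2.008]
contact_force: [-1.2, 5.6, 4.5]
finger_gap: 0.0087
```

```bash
python3 st.py
python3 - <<'E'
from h import *; from plant import imaging
for n in("scene","top"):
    c=imaging.camera(n); P=cloud(c); F=c["frame"].astype(int); np.savez("x.npz",**c)
    m=(c["z_map"]>0)&(F.min(-1)>90)&(np.hypot(P[...,0]-.57,P[...,1]+.01)<.16)&(P[...,2]>.105)&(P[...,2]<.15); p=P[m]
    for _ in range(6):
        A=np.c_[p[:,:2],np.ones(len(p))]; k=np.linalg.lstsq(A,p[:,2],rcond=None)[0]; res=p[:,2]-A@k; p=p[np.abs(res)<max(.003,2*res.std())]
    print(n,len(p),k,"tilt along bx",-(k[0]*np.cos(a)+k[1]*np.sin(a)),"z at lock",k@[.5288,-.0863,1])
E
```

```text
5.7 [ 0.5261 -0.0863  0.1434] F tool [-4.51 -4.72  3.19] [-0.04 -1.03 -1.  ] 0.008650401062367282 [-0.59  0.45  0.88  2.   -0.44  0.89 -1.43]
xyz mm [-15.7  -2.7  -2.7] ang [-1.4607 -0.0628  0.0548]
scene 7171 [0.00020911 0.00069117 0.12193725] tilt along bx -0.0007074408204502756 z at lock 0.12198817788400379
top 4202 [-5.54198212e-05 -3.62306354e-04  1.21666567e-01] tilt along bx 0.000345061275529697 z at lock 0.12166852783180512
```

Both cameras put the lid home, with a tilt of about 0. Now turning the key back.

Call:
step_arm(grip=[5, 5, 5, 5, 5, 5], xyz=[[0, 0, 0], [0, 0.1, 0.1], [0, 0.3, 0.2], [0, 0.6, 0.2], [0, 0.8, 0.2], [0, 0.8, 0.2]], angular=[[0, 0, 0], [-0.12, 0, 0], [-0.25, 0, 0], [-0.37, 0, 0], [-0.5, 0, 0], [-0.5, 0, 0]])

```text
time_s: 6.4
tool_pos: [0.5259, -0.0871, 0.1434]
tcp_rot: [2.165, 0.122, -2.16]
contact_force: [0.9, 5.6, 2.6]
finger_gap: 0.0088
```

```bash
cat >> h.py <<'E'
nn=np.array([0,0,1.]); bx=np.array([np.cos(a),np.sin(a),0]); by=np.cross(nn,bx); foot=np.array([.5276,-.0876,.122])
E
python3 st.py
```

```text
6.4 [ 0.5259 -0.0871  0.1434] F tool [-2.6  -5.46 -1.52] [-0.02 -0.11 -1.15] 0.008770886543386215 [-0.5   0.41  0.74  2.   -0.36  0.87 -1.01]
xyz mm [-0.6  0.6 -1.6] ang [-0.9619 -0.0019 -0.0017]
```

Call:
step_arm(grip=[5, 5, 5, 5, 5], xyz=[[0, -0.2, 0], [0, -0.1, 0], [0, 0.1, -0.1], [0, 0.3, -0.2], [0, 0.3, -0.2]], angular=[[-0.12, 0, 0], [-0.25, 0, 0], [-0.37, 0, 0], [-0.5, 0, 0], [-0.5, 0, 0]])

```text
time_s: 6.9
tool_pos: [0.5262, -0.0878, 0.1434]
tcp_rot: [1.874, 0.588, -1.87]
contact_force: [-0.6, 4.0, 3.9]
finger_gap: 0.0088
```

```bash
python3 st.py
```

```text
6.9 [ 0.5262 -0.0878  0.1434] F tool [-3.89 -3.64 -1.83] [ 0.02  0.33 -0.87] 0.00876216356466906 [-0.4   0.38  0.62  1.99 -0.29  0.85 -0.59]
xyz mm [-0.6  0.6 -1.3] ang [-0.4646 -0.0007 -0.0027]
```

Call:
step_arm(grip=[5, 5, 5, 5, 5, 5], xyz=[[0, 0, 0], [0, 0, 0], [0, 0.2, 0], [0, 0.3, -0.1], [0, 0.3, -0.1], [0, 0.3, -0.1]], angular=[[-0.12, 0, 0], [-0.25, 0, 0], [-0.37, 0, 0], [-0.5, 0, 0], [-0.51, 0, 0], [-0.51, 0, 0]])

```text
time_s: 7.5
tool_pos: [0.5269, -0.0883, 0.1434]
tcp_rot: [1.535, 0.956, -1.532]
contact_force: [1.3, 2.0, 2.9]
finger_gap: 0.009
```

```bash
python3 st.py
```

```text
7.5 [ 0.5269 -0.0883  0.1434] F tool [-2.86  0.27 -2.39] [ 0.05  0.61 -0.03] 0.009002656538269623 [-0.31  0.36  0.49  1.98 -0.22  0.85 -0.14]
xyz mm [-0.6  0.4 -1. ] ang [ 0.043   0.0006 -0.0037]
```

Call:
step_arm(grip=[5, 5, 5, 5, 5, 5], xyz=[[0, 0, 0], [0, 0, 0], [-2, 0, 0], [-4, 0, 0], [-6, 0, 0], [-6, 0, 0]], angular=[[0.04, 0, 0], [0.04, 0, 0], [0.04, 0, 0], [0.04, 0, 0], [0.04, 0, 0], [0.04, 0, 0]])

```text
time_s: 8.1
tool_pos: [0.5261, -0.0886, 0.1493]
tcp_rot: [1.558, 0.934, -1.558]
contact_force: [1.9, -2.0, -0.7]
finger_gap: 0.0089
```

```bash
python3 st.py
```

```text
8.1 [ 0.5261 -0.0886  0.1493] F tool [0.67 2.58 0.9 ] [ 0.07 -0.48  0.67] 0.008879402237348084 [-0.32  0.35  0.51  1.98 -0.22  0.86 -0.18]
xyz mm [ 5.3  0.8 -1.6] ang [ 0.0076  0.0017 -0.0027]
```

Call:
step_arm(grip=[5, 5, 5, 5, 5, 5, 5, 5, 5], xyz=[[-4, 0, 0], [-8, 0, 0], [-12, 0, 0], [-16, 0, 0], [-20, 0, 0], [-26, 0, 0], [-40, 0, 0], [-70, 0, 0], [-70, 0, 0]], angular=[[0, 0, 0], [0, 0, 0], [0, 0, 0], [0, 0, 0], [0, 0, 0], [0, 0, 0], [0, 0, 0], [0, 0, 0], [0, 0, 0]])

```text
time_s: 9.0
tool_pos: [0.5278, -0.0878, 0.2231]
tcp_rot: [1.562, 0.933, -1.552]
contact_force: [0.2, -0.8, -0.6]
finger_gap: 0.0083
```

```bash
python3 st.py
python3 - <<'E'
from h import *; from plant import imaging
b=imaging.camera("scene")["frame"][90:300,60:340]; cv2.imwrite('pics/c3.png',cv2.resize(b,None,fx=2.5,fy=2.5,interpolation=2))
E
```

```text
9.0 [ 0.5278 -0.0878  0.2231] F tool [0.57 0.6  0.62] [-0.04 -0.15 -0.03] 0.008304637554119344 [-0.36  0.26  0.54  1.9  -0.16  1.01 -0.24]
xyz mm [79.1 -0.8  0.1] ang [ 0.0084 -0.0026 -0.0067]
```

View pics/c3.png

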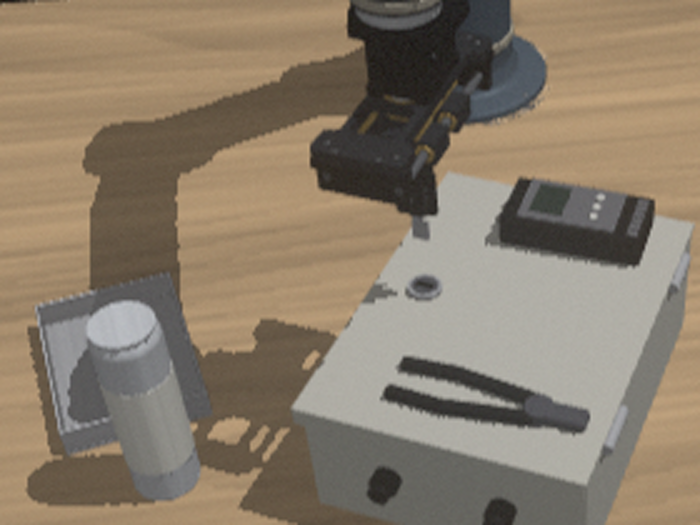

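The crop shows the key drawn out (blade at (420,230)), the lock face empty at (423,287), the lid shut, and the pliers and controller in place. Next I move to the tray with the tool tilted 35° so the key will topple flat.

```bash
cat > tr.py <<'E'
from h import *; from plant import monitor
s=monitor.get_state(); d=np.array([.94,-.342,0]); b=np.deg2rad(35)
tx=d*np.sin(b)-np.array([0,0,np.cos(b)]); Rt=frame(tx,np.array([-.342,-.94,0]))
tip=np.array([.4565,-.3747,.007])+.03*d; tcp=tip-.0415*tx
print(s["time_s"],s["tool_pos"].round(4),tcp.round(4),s["joint_pos"].round(2),s["contact_force"].round(1),s["qvel"].round(2))
for z in(.30,.1,tcp[2]): print(z); move(s,np.array([tcp[0],tcp[1],z]),Rt)
E
python3 tr.py
```

```text
9.05 [ 0.5267 -0.0875  0.2213] [ 0.4623 -0.3768  0.041 ] [-0.36  0.26  0.54  1.91 -0.16  1.01 -0.24] [ 0.4  0.1 -0.7] [ 0.    0.03 -0.01  0.05 -0.01 -0.01  0.  ]
0.3
xyz mm [-78.7  78.9 285.7] ang [1.385  0.4975 0.4343]
0.1
xyz mm [121.3  78.1 285.9] ang [1.385  0.4975 0.4343]
0.04099480983799316
xyz mm [180.3  77.8 286. ] ang [1.385  0.4975 0.4343]
```

Call:
step_arm(grip=[5, 5, 5, 5, 5, 5, 5, 5, 5, 5], xyz=[[-30, 0, 0], [-60, 0, 10], [-79, 15, 50], [-79, 25, 90], [-79, 35, 130], [-79, 45, 170], [-79, 60, 210], [-79, 70, 250], [-79, 79, 286], [-79, 79, 286]], angular=[[0, 0, 0], [0, 0, 0], [0.17, 0.06, 0.05], [0.34, 0.12, 0.11], [0.5, 0.18, 0.16], [0.67, 0.24, 0.21], [0.8, 0.29, 0.25], [0.92, 0.33, 0.29], [1.04, 0.374, 0.326], [1.15, 0.415, 0.36]])

```text
time_s: 10.05
tool_pos: [0.458, -0.3832, 0.2983]
tcp_rot: [2.655, -0.14, -1.601]
contact_force: [-0.4, -0.1, -1.1]
finger_gap: 0.0088
```

Call:
step_arm(grip=[5, 5], xyz=[[0, 0, 0], [0, 0, 0]], angular=[[0, 0, 0], [0, 0, 0]])

```text
time_s: 10.25
tool_pos: [0.4619, -0.3756, 0.2979]
tcp_rot: [2.647, -0.11, -1.6]
contact_force: [0.7, 0.1, -0.4]
finger_gap: 0.0085
```

```bash
python3 tr.py
```

```text
10.25 [ 0.4619 -0.3756  0.2979] [ 0.4623 -0.3768  0.041 ] [-0.01  0.12  0.84  1.99 -0.56  0.74 -0.43] [ 0.7  0.1 -0.4] [-0.01  0.01 -0.01 -0.03 -0.   -0.   -0.  ]
0.3
xyz mm [-1.6  1.4 -1.4] ang [0.3062 0.1128 0.0977]
0.1
xyz mm [174.8 -13.9  91.6] ang [0.3062 0.1128 0.0977]
0.04099480983799316
xyz mm [226.9 -18.5 119. ] ang [0.3062 0.1128 0.0977]
```

Call:
step_arm(grip=[5, 5, 5, 5, 5, 5, 5, 5, 5], xyz=[[0, 0, 0], [0, 0, 0], [30, -3, 15], [60, -5, 31], [90, -7, 47], [120, -9, 63], [150, -12, 79], [174.8, -14, 91.6], [174.8, -14, 91.6]], angular=[[0.1, 0.037, 0.032], [0.2, 0.074, 0.064], [0.306, 0.113, 0.098], [0.306, 0.113, 0.098], [0.306, 0.113, 0.098], [0.306, 0.113, 0.098], [0.306, 0.113, 0.098], [0.306, 0.113, 0.098], [0.306, 0.113, 0.098]])

```text
time_s: 11.15
tool_pos: [0.4659, -0.388, 0.1262]
tcp_rot: [-2.578, 0.422, 1.401]
contact_force: [-0.1, -0.6, -1.0]
finger_gap: 0.0087
```

```bash
python3 tr.py;  python3 - <<'E'
from h import *; from plant import imaging
b=imaging.camera("scene")["frame"][130:320,30:280]; t=imaging.camera("top")["frame"][130:320,320:470]; cv2.imwrite('pics/c4.png',cv2.resize(cv2.hconcat([b,t]),None,fx=2,fy=2,interpolation=2))
E
```

```text
11.15 [ 0.4659 -0.388   0.1262] [ 0.4623 -0.3768  0.041 ] [ 0.86  0.34 -0.14  2.17 -1.04  0.21 -0.19] [-0.1 -0.6 -1. ] [ 0.97  0.54 -1.   -0.13 -0.06 -0.22  0.27]
0.3
xyz mm [-149.9  -12.8  -88. ] ang [0.0003 0.0396 0.0241]
0.1
xyz mm [18.3 -8.8 20.2] ang [0.0003 0.0396 0.0241]
0.04099480983799316
xyz mm [67.9 -7.7 52.1] ang [0.0003 0.0396 0.0241]
```

View pics/c4.png

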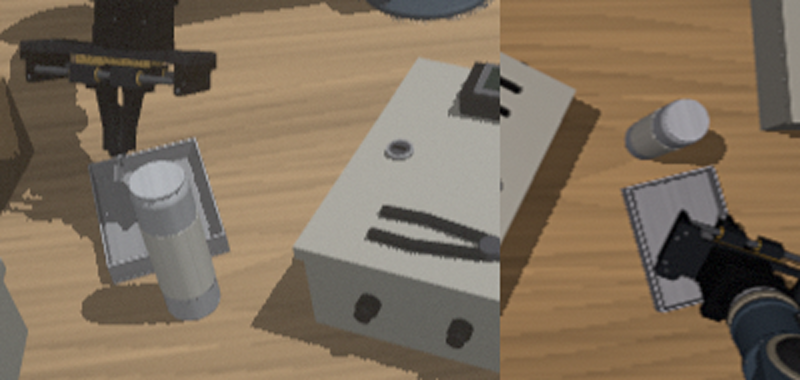

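The key is over the tray (blade near (122,160) in the left half) and the can is clear. But joints 5 and 6 have come to the end of their ranges, so I'll use less tilt and a more radial heading.

```bash
sed -i 's/d=np.array.*$/h_=np.deg2rad(-37); d=np.array([np.cos(h_),np.sin(h_),0]); b=np.deg2rad(22)/; s/np.array(\[-.342,-.94,0\])/np.array([d[1],-d[0],0])/; s/(.30,.1,tcp/(.17,.1,tcp/' tr.py; python3 tr.py
```

```text
11.25 [ 0.4638 -0.3895  0.124 ] [ 0.468  -0.3834  0.0455] [ 0.86  0.34 -0.14  2.17 -1.04  0.21 -0.19] [-0.1 -0.1 -0.8] [-0.09 -0.06  0.1  -0.    0.    0.01 -0.03]
0.17
xyz mm [-37.6  -8.1 -26.2] ang [ 0.2622 -0.1789  0.1589]
0.1
xyz mm [21.4 -6.6 11.4] ang [ 0.2622 -0.1789  0.1589]
0.04547812996452168
xyz mm [67.4 -5.5 40.7] ang [ 0.2622 -0.1789  0.1589]
```

Call:
step_arm(grip=[5, 5, 5, 5, 5, 5], xyz=[[-15, -3, -10], [-30, -6, -20], [-37.6, -8, -26], [-37.6, -8, -26], [-37.6, -8, -26], [-37.6, -8, -26]], angular=[[0.08, -0.05, 0.05], [0.15, -0.1, 0.09], [0.21, -0.14, 0.13], [0.262, -0.179, 0.159], [0.262, -0.179, 0.159], [0.262, -0.179, 0.159]])

```text
time_s: 11.85
tool_pos: [0.4725, -0.381, 0.1751]
tcp_rot: [-2.238, 0.742, 1.498]
contact_force: [0.4, 0.2, -0.0]
finger_gap: 0.009
```

```bash
python3 tr.py
```

```text
11.85 [ 0.4725 -0.381   0.1751] [ 0.468  -0.3834  0.0455] [ 0.08  0.29  0.62  2.08 -0.4   0.46 -1.23] [ 0.4  0.2 -0. ] [ 0.11 -0.   -0.08  0.05 -0.06 -0.03  0.11]
0.17
xyz mm [3.9 4.5 3.9] ang [ 0.0086 -0.0082 -0.0005]
0.1
xyz mm [68.6  4.3 30.7] ang [ 0.0086 -0.0082 -0.0005]
0.04547812996452168
xyz mm [119.    4.1  51.5] ang [ 0.0086 -0.0082 -0.0005]
```

Low down with a forward lean, joint 6 would run out of range. I'll lean the tool slightly the other way instead (tip toward the robot, jaws opening radially). The key then leans in its thin direction, where its base is only 4 mm, so it will topple when released.

```bash
sed -i 's/deg2rad(-37)/deg2rad(-39)/; s/deg2rad(22)/deg2rad(-13)/; s/np.array(\[d\[1\],-d\[0\],0\])/d/; s/+.03\*d/-.015*d/' tr.py; python3 tr.py
```

```text
11.85 [ 0.4725 -0.381   0.1751] [ 0.4521 -0.3711  0.0474] [ 0.08  0.29  0.62  2.08 -0.4   0.46 -1.23] [ 0.4  0.2 -0. ] [ 0.11 -0.   -0.08  0.05 -0.06 -0.03  0.11]
0.17
xyz mm [-3.8  4.2 22.5] ang [-1.4728 -0.4818 -0.4821]
0.1
xyz mm [60.9  3.9 49.3] ang [-1.4728 -0.4818 -0.4821]
0.04743635768858726
xyz mm [109.5   3.7  69.4] ang [-1.4728 -0.4818 -0.4821]
```

Call:
step_arm(grip=[5, 5, 5, 5, 5, 5, 5, 5, 5, 5], xyz=[[-4, 4, 10], [-4, 4, 22.5], [-4, 4, 22.5], [-4, 4, 22.5], [-4, 4, 22.5], [-4, 4, 22.5], [-4, 4, 22.5], [-4, 4, 22.5], [-4, 4, 22.5], [-4, 4, 22.5]], angular=[[-0.133, -0.043, -0.043], [-0.266, -0.087, -0.087], [-0.4, -0.13, -0.13], [-0.532, -0.174, -0.174], [-0.665, -0.217, -0.217], [-0.8, -0.26, -0.26], [-0.93, -0.305, -0.305], [-1.06, -0.348, -0.348], [-1.2, -0.39, -0.39], [-1.33, -0.435, -0.435]])

```text
time_s: 12.85
tool_pos: [0.4476, -0.3728, 0.168]
tcp_rot: [1.794, 0.896, -1.892]
contact_force: [-0.3, 0.0, -0.7]
finger_gap: 0.0087
```

Call:
step_arm(grip=[5, 5, 5, 5], xyz=[[0, 0, 0], [0, 0, 0], [0, 0, 0], [0, 0, 0]], angular=[[-0.13, -0.045, -0.045], [-0.14, -0.047, -0.047], [-0.14, -0.047, -0.047], [-0.14, -0.047, -0.047]])

```text
time_s: 13.25
tool_pos: [0.4469, -0.3732, 0.1679]
tcp_rot: [1.66, 1.026, -1.85]
contact_force: [-0.9, -0.2, 0.7]
finger_gap: 0.0086
```

```bash
python3 tr.py
```

```text
13.25 [ 0.4469 -0.3732  0.1679] [ 0.4521 -0.3711  0.0474] [ 0.45  0.5   0.26  1.68 -0.13  1.21  0.06] [-0.9 -0.2  0.7] [-0.   -0.    0.01 -0.    0.01  0.   -0.  ]
0.17
xyz mm [-2.7  2.1 -4.9] ang [-0.0131 -0.0034  0.0039]
0.1
xyz mm [65.5 18.1 -4.9] ang [-0.0131 -0.0034  0.0039]
0.04743635768858726
xyz mm [116.6  30.2  -4.9] ang [-0.0131 -0.0034  0.0039]
```

Call:
step_arm(grip=[5, 5, 5, 5, 5, 5, 5], xyz=[[20, 7, -5], [45, 13, -5], [70, 19, -5], [90, 24, -5], [105, 27.5, -5], [112, 29, -5], [112, 29, -5]], angular=[[-0.01, 0, 0], [-0.01, 0, 0], [-0.01, 0, 0], [-0.01, 0, 0], [-0.01, 0, 0], [-0.01, 0, 0], [-0.01, 0, 0]])

```text
time_s: 13.95
tool_pos: [0.4523, -0.3708, 0.0516]
tcp_rot: [1.652, 1.036, -1.843]
contact_force: [0.4, -0.2, -0.3]
finger_gap: 0.0087
```

```bash
python3 tr.py;  python3 - <<'E'
from h import *; from plant import imaging
b=imaging.camera("scene")["frame"][130:320,30:280]; t=imaging.camera("top")["frame"][130:320,320:470]; cv2.imwrite('pics/c5.png',cv2.resize(cv2.hconcat([b,t]),None,fx=2,fy=2,interpolation=2))
E
```

```text
13.95 [ 0.4523 -0.3708  0.0516] [ 0.4521 -0.3711  0.0474] [ 0.46  0.64  0.23  1.75 -0.17  1.01  0.09] [ 0.4 -0.2 -0.3] [-0.   -0.02  0.   -0.02  0.    0.01 -0.  ]
0.17
xyz mm [-1.153e+02 -2.720e+01  1.000e-01] ang [-0.002  -0.0023  0.0054]
0.1
xyz mm [-47.1 -11.1   0.3] ang [-0.002  -0.0023  0.0054]
0.04743635768858726
xyz mm [4.  1.  0.4] ang [-0.002  -0.0023  0.0054]
```

View pics/c5.png

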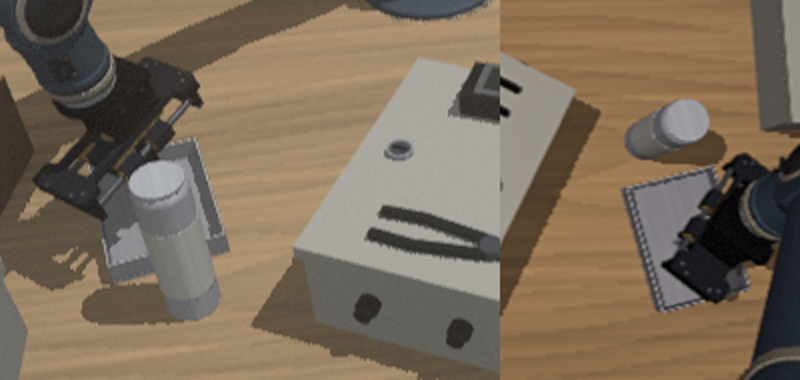

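The gripper is over the tray and well clear of the can, with no contact yet. I'll lower a little more, then open.

Call:
step_arm(grip=[5, 5, 5, 20, 40, 60, 60, 60, 60], xyz=[[2, 0.5, 0], [4, 1, 0], [4, 1, 0], [4, 1, 0], [4, 1, 0], [4, 1, 0], [4, 1, 0], [4, 1, 0], [4, 1, 0]], angular=[[0, 0, 0], [0, 0, 0], [0, 0, 0], [0, 0, 0], [0, 0, 0], [0, 0, 0], [0, 0, 0], [0, 0, 0], [0, 0, 0]])

```text
time_s: 14.95
tool_pos: [0.4529, -0.371, 0.0479]
tcp_rot: [1.652, 1.035, -1.842]
contact_force: [-0.5, -0.5, -0.1]
finger_gap: 0.0488
```

Call:
step_arm(grip=[60, 60, 60, 60, 60, 60, 60, 60], xyz=[[-10, -2.3, 0], [-20, -4.6, 0], [-30, -7, 0], [-50, -11.5, 0], [-80, -18, 0], [-120, -28, 0], [-160, -37, 0], [-200, -46, 0]], angular=[[0, 0, 0], [0, 0, 0], [0, 0, 0], [0, 0, 0], [0, 0, 0], [0, 0, 0], [0, 0, 0], [0, 0, 0]])

```text
time_s: 15.75
tool_pos: [0.4531, -0.3719, 0.256]
tcp_rot: [1.652, 1.034, -1.841]
contact_force: [0.9, -0.2, -0.5]
finger_gap: 0.0599
```

Call:
step_arm(grip=[60, 60, 60, 60, 60], xyz=[[-20, -40, 0], [-40, -80, 0], [-40, -120, 0], [-40, -120, 0], [-40, -120, 0]], angular=[[0, 0, 0], [0, 0, 0], [0, 0, 0], [0, 0, 0], [0, 0, 0]])

```text
time_s: 16.25
tool_pos: [0.3696, -0.3041, 0.3209]
tcp_rot: [1.653, 1.033, -1.839]
contact_force: [0.4, 0.1, 0.2]
finger_gap: 0.0606
```

```bash
python3 tr.py;  python3 - <<'E'
from h import *; from plant import imaging
c=imaging.camera("top"); k=imaging.camera("scene"); np.savez("tf.npz",**c); np.savez("sf.npz",**k)
b=k["frame"][130:320,30:280]; t=c["frame"][130:320,320:470]; cv2.imwrite('pics/c6.png',cv2.resize(cv2.hconcat([b,t]),None,fx=2,fy=2,interpolation=2))
E
```

```text
16.25 [ 0.3696 -0.3041  0.3209] [ 0.4521 -0.3711  0.0474] [ 0.38  0.19  0.27  1.74 -0.06  1.44 -0.01] [0.4 0.1 0.2] [ 0.    0.05 -0.   -0.02 -0.   -0.01  0.  ]
0.17
xyz mm [123.  137.6   0.4] ang [-0.0011 -0.003   0.0013]
0.1
xyz mm [191.2 153.5   0.6] ang [-0.0011 -0.003   0.0013]
0.04743635768858726
xyz mm [242.4 165.4   0.7] ang [-0.0011 -0.003   0.0013]
```

View pics/c6.png

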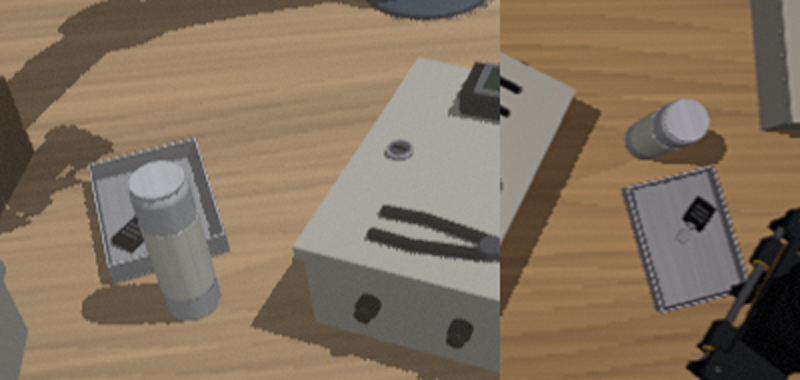

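The key lies flat in the tray (top half: head at (698,213), blade at (683,237)). I'll check the numbers, then hand in.

Run:
```python
from h import *; from plant import r, monitor
c=dict(np.load("tf.npz")); P=cloud(c); F=c["frame"].astype(int); ok=c["z_map"]>0
t=P[...,:2]-[.4565,-.3747]; g=np.deg2rad(13); tx=t@[np.cos(g),np.sin(g)]; ty=t@[-np.sin(g),np.cos(g)]
m=ok&(F.max(-1)<60)&(abs(tx)<.08)&(abs(ty)<.056); print("head tray frame",tx[m].mean(),ty[m].mean(),"z",np.percentile(P[m][:,2],[5,50,95]),m.sum())
k=dict(np.load("sf.npz")); P=cloud(k); F=k["frame"].astype(int)
m=(F.min(-1)>90)&(np.hypot(P[...,0]-.57,P[...,1]+.01)<.16)&(P[...,2]>.105)&(P[...,2]<.14); p=P[m]
for _ in range(6):
    A=np.c_[p[:,:2],np.ones(len(p))]; q=np.linalg.lstsq(A,p[:,2],rcond=None)[0]; e=p[:,2]-A@q; p=p[abs(e)<max(.003,2*e.std())]
tilt=-(q[0]*np.cos(a)+q[1]*np.sin(a)); print("tilt",tilt)
d=cv2.absdiff(np.load("scene0.npz")["frame"],k["frame"]).max(-1)
for n,(y,x) in dict(pliers=(slice(228,265),slice(210,300)),meter=(slice(172,230),slice(385,432)),can=(slice(208,292),slice(95,142)),ctrl=(slice(155,195),slice(258,325))).items(): print(n,"changed px",(d[y,x]>60).mean().round(3))
if abs(tilt)<.008: print(r.close_job(), monitor.get_state()["time_s"])
```

```text
head tray frame 0.008759545416246807 0.02614563729473468 z [0.01302691 0.40539446 0.64661069] 1411
tilt -2.3599724654850437e-05
pliers changed px 0.221
meter changed px 0.0
can changed px 0.021
ctrl changed px 0.169
the job is handed in; nothing more can be done
the job is handed in; nothing more can be done
```

The job is done and handed in at about 16 s of the 58 s allowed. I gripped the key head and turned it about 1.46 rad clockwise. I then pressed the lid down with the key along the hinge arc, turned the key back to locked, drew it out and laid it in the tray.

**Last checks:**
- **Lid:** the final camera measurement gives a tilt of about 0.000 rad, so it is fully home.
- **Lock:** I could not measure its angle directly. The key was turned back 0.04 rad past nominal and drew straight out with under 3 N on the tool, which only happens at the locked position.
- **Key:** the final picture shows it lying flat in the tray, well inside the walls. The number I computed for its head position is not valid, because the dark-pixel mask also caught the black arm (heights came out at 0.4–0.65 m). For this I am relying on the picture alone.
- **Things on the bench and lid:** the pixel comparison for the meter (0%) and the can (2%) shows almost no change.
- **Pliers and controller:** their image areas changed 22% and 17%. Some change is expected because the lid they rest on dropped up to 18 mm. In the last picture the pliers lie undisturbed and the part of the controller in view looks in place, but I did not measure how far either one shifted.

**Replanned on the way:** my first forward-tilted approach to the tray ran joints 5 and 6 to the ends of their ranges. The arm stopped there, and I changed to the opposite, smaller tilt for the release.

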